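Load a flat bar under the bench press with a loading fork

ROBOT

A 6-joint arm with a two-finger parallel gripper is mounted at the origin on the work surface; the furniture and walls round the work are solid. World frame = base frame: x ahead of the robot, y to its left, z up, the work surface at z = 0. Lengths are in mm, angles in rad, forces in N, time in s.
With the tool pointing down it reaches from about 275 to 750 mm from the base axis. Payload 10.2 kg.
Tool frame: the origin (TCP) lies at the very end of the fingers, on their centre line; the grasp point (between the pads) lies 19 mm behind it; z points along the fingers, y is the line along which they close (so a half turn about z gives the same grasp; the last joint's range is limited). The gripper opens to 85 mm and grips with 20 to 120 N. Pads are 22 mm wide; open, the fingers measure 114 mm over their backs; the gripper's body (76 mm by 85 mm) begins 54 mm behind the grasp point. The pads swing forward as they close: fully open they stand 13 mm farther back than shut.
Start: joints at [-1.341, 0.313, 1.498, -0, 1.331, -0.223], TCP at [229.668, -472.105, 231.294] pointing down, gripper open.
Joint ranges: [-2.94, 2.94], [-0.97, 2.17], [0.19, 2.56], [-1.23, 4.37], [0.02, 3.11], [-2.88, 2.88]. Speed limits (rad/s): [2.39, 2.39, 3.01, 3.14, 3.14, 3.14].

INTERFACE

Orientations are given as a 3x3 rotation matrix whose columns are the frame's x, y, z axes.
In Python, from plant import bot gives the robot as it stands. The module is installed in compiled form; this text tells all that it offers.
- The arm moves only by the tool carry_out, never from a script. Its argument "targets" is a list of rows, each a list of 5 numbers: the shift along the tool's x, y, z in units of 200 mm (1.0 is 200 mm), then the turn about the tool's z in units of 1.5 rad (1.0 is 1.5 rad), then the opening, from 0 (shut) to 1 (fully open). In form: [[dx, dy, dz, turn, fingers], ...]. A call has 1 to 20 rows; each row is the pose to reach, as a shift and turn from the pose commanded when the call began, along the tool's axes at that moment; what a row does not reach only later rows make up. A row lasts 1/8 s, in which the tool goes at most 62.5 mm and 10.7 degrees, less where a joint would pass 70% of its speed; a pose out of reach is approached as far as the arm can. A call with a number of a shift or a turn outside -1 to 1 is refused whole. A call with a gripper value outside its range is refused whole. The fingers move at their own pace and stop on an object; "newtons" is the grip in N (left out, the last holds). Time passes only in rows, so rows that repeat a pose let the fingers close. It gives the time, the measured TCP pose, the force, the opening and the grip force at its end, in the units of the state.
- bot.sense(): the state, without advancing time (a new reading comes with each control period).
- bot.get_image(name): name is "scene" or "top" or "wrist"; returns a dict with "frame" (480x640x3 uint8, blue, green, red), "depth" (480x640 float32, mm along the optical axis (not along the pixel's ray), 0 where there is no reading), "fx", "fy", "cx", "cy" (pixels), "eye" and "rotation" of the camera in the world; the wrist camera has in their place "hand_eye" (4x4, takes a point from camera to tool coordinates, whose origin is the TCP and whose axes are the flange's). Camera axes: x right, y down, z forward; pixel columns grow to the right and rows downward; lengths in mm; the calibration is good to about 2 mm. A picture is of the moment at which its call begins: read the wrist's pose just before it.
- bot.close_job(): hands the job in; it is judged then, once.
The state is a dict: "time_s": time; "q": joint angles; "qvel": joint speeds; "tau": joint torques, N m; "ee_pos": TCP position; "tcp_rot": TCP orientation; "ft_force": force on the tool from outside, world axes, zero at the start; "wrist_torque": the same for the moment, N m; "opening": finger opening in mm; "grip_force": force on a finger pad.
Only numpy, scipy, OpenCV 4.12 (cv2) and the standard library are available. Lean on these libraries where they do the work, as an engineer would, in place of code of your own. Each camera call takes 0.05 s, during which the arm holds its last target. There are 200 camera calls.

TASK

Load the flat steel bar into the small green bench press. Pick the bar up and lay it crosswise over the middle of the two prongs of the loading fork; then take the fork by its red handle, carry the bar over on the prongs, level and loose, and lower it from the front onto the middle of the anvil under the ram, so that it lies crosswise and balanced there. Draw the fork out, lay it flat on the bench clear of the press, keep the gripper off the press and off the bar while it is there, and leave the other things alone.

Things in the scene. Friction and masses are not known exactly. Their poses are not given: they have to be found in the camera images.
- bar_center (a point): Centre, half-way up, of the loose flat bar offcut: grey steel, 120 x 40 x 6 mm, a white chalk cross drawn through the middle of its top, one end cut at a slant, about 0.16 kg; its centre of mass is 5 mm from this point towards the square end (+y). It starts lying flat on the bench. y runs along the 120 mm length, x across the 40 mm width, z up.
- fork_grip (a point): Centre of the upright red handle of the loose loading fork. The handle is 60 mm long (x), 18 mm thick (y), 37 mm high (18.5 mm below to 18.5 mm above this point). The fork starts lying flat on the bench, this point then 23.5 mm above the bench. x points from the handle to the prongs, z up.
- fork_seat (a point): Where the middle of the bar belongs on the fork: on the top plane of the prongs, midway between them; 108 mm ahead (x) of fork_grip and 18.5 mm lower, same axes. Two aluminium prongs, 5 mm thick, flat smooth tops, no lips, 12 mm wide, 40 mm free gap between (64 mm over both); they run from 31 mm behind (there a yoke closes the gap) to 32 mm ahead of this point.
- anvil_top (a point): Middle of the flat top, 30 x 30 mm, of the press's anvil, 48 mm above the bench. x points from the press's open front to its back, y to the left of one looking along x, z up. Relative to this point: the raised ram ends 48 mm above; the head, 52 mm wide, starts 76 mm above and reaches 20 mm forward; the column starts 52 mm behind. The anvil fits between the prongs, 5 mm to spare each side.
- press: The small green bench press, bolted to the bench (place and turn vary; ram and lever do not move). Origin on the bench under the anvil's middle, axes as anvil_top. Base plate 84 mm wide, 14 mm thick, from 50 mm in front to 78 mm behind the origin; a collar 40 x 40 mm round the anvil's foot reaches 20 mm high. Front and sides are open. Height with the lever 250 mm.
- fork: The whole loading fork, 218 mm long, about 0.36 kg, balancing within 10 mm of the handle's centre; origin at the underside below the handle's middle, axes as fork_grip. A flat neck 26 mm wide and 5 mm thick runs under the handle; a dark counterweight, 30 mm wide, top 17 mm above the underside, lies 50 to 78 mm behind the handle's middle.
- bar: The whole flat bar; origin at the middle of its underside, axes as bar_center.
- pipe_center (a point): Bystander: centre of a loose piece of dark pipe, 42 mm across, 60 mm high, standing on its end. To be left alone.
- rusty_nut: Bystander: loose rusty hex nut, 28 x 24 x 13 mm, origin in the middle of its underside. To be left alone.
- bolt: Bystander: loose dark bolt lying on its side, 68 x 22 x 20 mm, long axis y, origin in the middle of its underside. To be left alone.
Things that resemble listed ones, but are neither listed nor needed, are in the scene too. There is more than one size of the fork; the job needs the larger.

How it is judged (in metres and radians):
On the way, in this order (a step that is already met when the one before it is completed fails the run):
1. the bar lies crosswise on the prongs of the fork, let go by the fingers (x of bar_center in the frame of fork_seat between -0.02 and 0.02 m and y of bar_center in the frame of fork_seat between -0.025 and 0.025 m and z of bar_center in the frame of fork_seat between 0 and 0.007 m and angle between the y axis of fork_seat and the y axis of bar_center, either way round below 0.3 rad and contact force between the fingers and bar below 0.05 N and contact force between bar and fork above 0.3 N), for 0.2 s.
2. the held fork carries the bar, untouched by the fingers, well clear of the bench (all of step 1 and height (world z) of bar_center above 0.045 m and contact force between the fingers and fork above 1 N), for 0.3 s.
3. the bar lies crosswise on the middle of the anvil and the fork no longer touches it (horizontal distance between bar_center and anvil_top below 0.012 m and z of bar_center in the frame of anvil_top between 0 and 0.006 m and angle between the y axis of anvil_top and the y axis of bar_center, either way round below 0.26 rad and angle between bar_center's own z axis and vertical below 0.06 rad and contact force between bar and press above 0.3 N and contact force between bar and fork below 0.05 N and contact force between the fingers and bar below 0.05 N), for 0.2 s.
At the end, for the whole second after the job is handed in: The bar rests level on the anvil, its centre within 12 mm of the anvil's middle and its length within 15 degrees of crosswise (the press's y); the fork lies flat and still on the bench, its handle and the middle of its prongs more than 120 mm from the anvil's middle and not touching the press (all of step 3 and linear speed of each of bar, fork below 0.02 m/s and height (world z) of fork_grip between 0.018 and 0.029 m and angle between fork_grip's own z axis and vertical below 0.08 rad and horizontal distance between each of fork_seat, fork_grip and anvil_top above 0.12 m and contact force between fork and press below 0.05 N).
It fails at once if the bar is tilted more than 20 degrees (angle between bar_center's own z axis and vertical above 0.35 rad).
It fails at once if the fingers touch the bar within 100 mm of the anvil's middle (horizontal distance between bar_center and anvil_top below 0.1 m and contact force between the fingers and bar above 0.5 N).
It fails at once if the arm or gripper knocks against the press (contact force between any of the fingers, the arm and press above 2 N).
It fails at once if the pipe, nut or bolt is moved more than 30 mm (distance of any of pipe_center, rusty_nut, bolt from where it was at the start of the episode above 0.03 m).
It also fails if it takes over 72 s, if anything falls off the work surface, if the arm or the gripper's body presses on something with over 40 N, if the wrist force passes 120 N, or if a joint passes its speed limit or range.

## Working session

There is one attempt and no reset: what is moved stays moved. The work goes in short steps, Python scripts to look and compute and a tool call to move; the robot and the scene stay as the last step left them, time stands still between calls to the robot, and variables do not carry over. Pictures are saved under pics/ and viewed, at most 10 in all, crops included, and the job is handed in when it is done.

Besides the shell and the picture viewer there is one more tool, called after "Request:" in YAML: its name, and indented under it one key for each argument. carry_out: Moves the arm, as the interface text tells. Its arguments: {"type":"object","properties":{"targets":{"type":"array"},"newtons":{"type":"number"}},"required":["targets"]}

```bash
mkdir -p pics
cat > h.py <<'E'
import numpy as np, cv2
from plant import bot
def grab(n,tag):
    s=bot.sense(); im=bot.get_image(n); cv2.imwrite(f'pics/{tag}.png',im['frame'])
    if n=='wrist':
        T=np.eye(4);T[:3,:3]=s['tcp_rot'];T[:3,3]=s['ee_pos'];M=T@np.array(im['hand_eye'])
        R,e=M[:3,:3],M[:3,3]
    else: R,e=np.array(im['rotation']),np.array(im['eye'])
    np.savez(f'pics/{tag}.npz',f=im['frame'],d=im['depth'],R=R,e=e,k=[im['fx'],im['fy'],im['cx'],im['cy']])
    return load(tag)
def load(tag): return dict(np.load(f'pics/{tag}.npz'))
def cloud(D):
    fx,fy,cx,cy=D['k'];v,u=np.mgrid[:480,:640];d=D['d']
    P=np.stack([(u-cx)/fx*d,(v-cy)/fy*d,d],-1)@D['R'].T+D['e'].ravel()
    P[d==0]=np.nan; return P
def pix(D,u,v,z):  # ray to plane z
    fx,fy,cx,cy=D['k'];r=D['R']@np.array([(u-cx)/fx,(v-cy)/fy,1]);e=D['e'].ravel()
    return e+r*(z-e[2])/r[2]
E
python3 - <<'E'
from h import *
a=grab('top','top0');b=grab('scene','scene0')
print(bot.sense()); print(a['e'],a['R'],a['k'],b['e'])
E
```

```text
{'time_s': 0.1, 'q': array([-1.34137355e+00,  3.13400966e-01,  1.49836136e+00, -1.22761964e-05,
        1.33103764e+00, -2.23376504e-01]), 'qvel': array([ 0.00010369, -0.00172489, -0.00234198, -0.00150665, -0.00092745,
       -0.00053746]), 'tau': array([ 3.29586714e-03, -4.12897468e+01, -2.60141498e+01, -2.14066563e-04,
        2.95606675e-03, -2.90946808e-06]), 'ee_pos': array([ 229.62075437, -471.85549066,  230.78867877]), 'tcp_rot': array([[ 8.99224742e-01,  4.37486893e-01, -2.86175010e-04],
       [ 4.37486911e-01, -8.99224014e-01,  1.17297020e-03],
       [ 2.55823646e-04, -1.17996165e-03, -9.99999271e-01]]), 'ft_force': array([-0.30538604, -0.69112548,  0.05595745]), 'wrist_torque': array([-0.00182699, -0.00638052,  0.03441997]), 'grip_force': 0.0, 'opening': 85.41199635778847}
[395.88489133 -93.92687386 902.65452703] [[-0.02478317 -0.98240552  0.18510861]
 [-0.99960113  0.02686062  0.00872321]
 [-0.01354186 -0.18481859 -0.98267935]] [469.52326939 469.52326939 316.7512814  237.12657048] [203.38626898 493.591536   627.38060327]
```

View pics/top0.png

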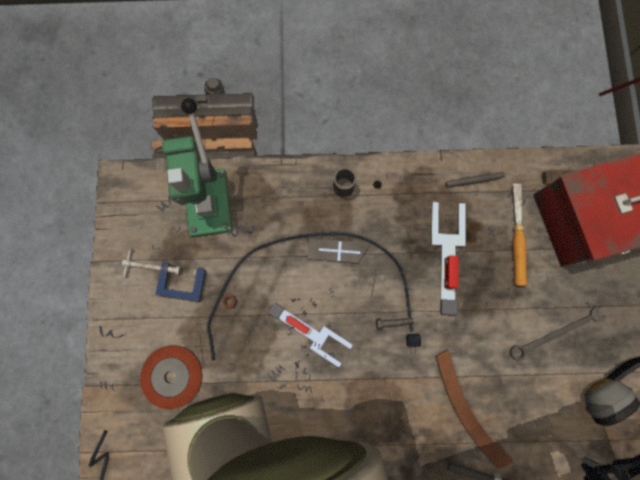

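View pics/scene0.png

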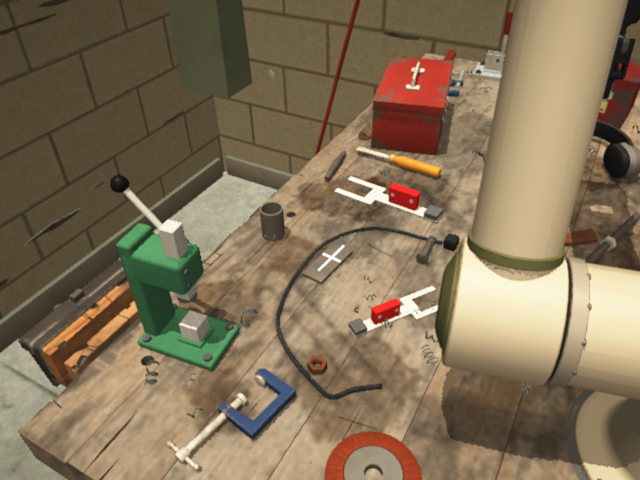

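The top view shows two forks: a large one at (449,258), about 112 px long, and a small one at (312,332), about 80 px long. The large one fits. The bar is at (336,249) with its cross at (340,251). The press is at (205,195) with its anvil at (203,203). The pipe is at (344,183), the nut at (229,300) and the bolt at (394,323).

Run:
```python
from h import *
D=load('top0');P=cloud(D);f=D['f'].astype(int);Z=P[...,2]
def rect(m,n):
    p=P[m][:,:2].astype(np.float32);(c,s,a)=cv2.minAreaRect(p);print(n,m.sum(),np.round(c,1),np.round(s,1),round(a,1),'z',np.round(np.nanpercentile(Z[m],[5,50,95]),1))
def box(u0,u1,v0,v1):
    m=np.zeros((480,640),bool);m[v0:v1,u0:u1]=1;return m&(D['d']>0)
print('bench z',np.nanmedian(Z[270:300,290:380]),np.nanmedian(Z[300:330,470:500]))
rect(box(185,225,185,225)&(Z>42)&(Z<54),'anvil')
rect(box(165,235,165,240)&(Z>9)&(Z<19),'base')
red=(f[...,2]>150)&(f[...,1]<70)
rect(box(430,470,245,300)&red&(Z>35),'redtop')
rect(box(270,350,300,340)&red,'smallred')
w=(f.min(-1)>150)
rect(box(425,475,195,320)&w,'forkwhite'); rect(box(265,360,295,375)&w,'smallwhite')
rect(box(310,365,238,262)&w,'cross')
rect(box(300,370,230,270)&(Z>3.5),'bar')
rect(box(425,475,195,320)&(Z>2.5),'fork')
crop=np.hstack([cv2.resize(D['f'][190:330,405:495],None,fx=4,fy=4,interpolation=2),cv2.resize(D['f'][150:290,155:245],None,fx=4,fy=4,interpolation=2)])
cv2.imwrite('pics/c1.png',crop)
for a in [(432,204),(439,204),(459,204),(466,204),(442,313),(455,314)]: print(a,pix(D,*a,5).round(1))
```

```text
bench z 0.35159831245482565 -0.1908572602654317
anvil 199 [625.6 127.3] [29.5 30.6] 7.6 z [44.5 48.4 51.1]
base 1526 [628.6 145.8] [141.6 125.3] 9.2 z [11.3 14.5 17.6]
redtop 270 [ 488.4 -334.4] [15.9 56.2] 85.6 z [39.5 42.1 44.3]
smallred 46 [399.2 -46.8] [40.9  8.3] 57.2 z [29.9 32.1 34. ]
forkwhite 1069 [ 533.5 -337.2] [ 63.8 189.3] 84.4 z [2.4 5.2 7.9]
smallwhite 691 [380.3 -74.1] [143.3  48.4] 55.7 z [1.  4.  6.8]
cross 147 [ 536.3 -128.5] [33.  71.5] 16.3 z [4.3 6.8 9.1]
bar 1383 [ 543.1 -119.8] [133.9  70.6] 88.6 z [4.2 6.6 9.4]
fork 2061 [ 522.3 -341.2] [ 95.4 240.2] 85.9 z [ 2.8  6.1 42.6]
(432, 204) [ 625. -314.    5.]
(439, 204) [ 624.6 -327.7    5. ]
(459, 204) [ 623.5 -366.8    5. ]
(466, 204) [ 623.1 -380.5    5. ]
(442, 313) [ 413.3 -317.9    5. ]
(455, 314) [ 410.9 -342.2    5. ]
```

View pics/c1.png

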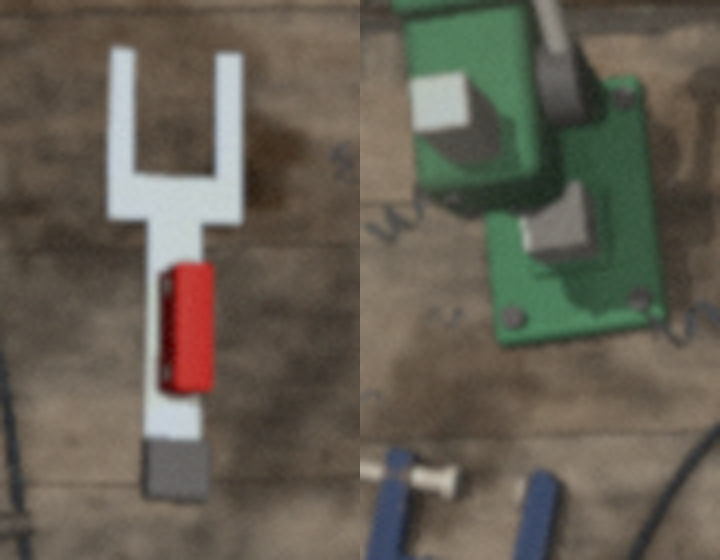

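The crop confirms the large fork: 64 mm over the prongs, about 215 mm long, with its heading around -5°. It also shows the press anvil. I'm moving the wrist camera towards the bar.

Request:
carry_out:
  targets:
    - [0.2,-0.1,0,-0.12,1]
    - [0.45,-0.2,0,-0.24,1]
    - [0.7,-0.3,0,-0.36,1]
    - [0.95,-0.4,0,-0.48,1]
    - [0.95,-0.4,0,-0.6,1]
    - [0.95,-0.4,0,-0.7,1]
    - [0.95,-0.4,0,-0.7,1]

```text
time_s: 0.98
ee_pos: [365.5, -316.9, 231.0]
tcp_rot: [[0.069, 0.998, -0.0], [0.998, -0.069, 0.001], [0.0, -0.0, -1.0]]
ft_force: [0.3, -0.2, 0.2]
opening: 85.5
grip_force: 0.0
```

Request:
carry_out:
  targets:
    - [0.2,0.16,0,0,1]
    - [0.45,0.36,0,0,1]
    - [0.7,0.56,0,0,1]
    - [0.9,0.7,0,0,1]
    - [1.0,0.79,0,0,1]
    - [1.0,0.79,0,0,1]
    - [1.0,0.79,0,0,1]

```text
time_s: 1.85
ee_pos: [536.3, -128.9, 231.1]
tcp_rot: [[0.07, 0.998, -0.001], [0.998, -0.07, -0.0], [-0.0, -0.001, -1.0]]
ft_force: [-0.6, -0.4, -0.1]
opening: 85.2
grip_force: 0.0
```

Run:
```python
from h import *
D=grab('wrist','w1');print(D['e'].round(1),D['R'].round(3),D['k']);s=bot.sense();print(s['ee_pos'])
P=cloud(D);print(P[60::120,60::130].round(0).tolist())
```

```text
[541.9 -51.2 373.6] [[ 0.998 -0.066 -0.021]
 [-0.069 -0.95  -0.306]
 [-0.     0.306 -0.952]] [394.86992636 394.86992636 323.78646516 238.98110535]
[ 536.17289829 -129.10033582  231.22773554]
[[[316.0, 7.0, -1.0], [433.0, -2.0, 12.0], [541.0, -8.0, -1.0], [654.0, -16.0, -0.0], [1246.0, 35.0, -798.0]], [[287.0, -95.0, -1.0], [411.0, -104.0, -1.0], [534.0, -111.0, 6.0], [657.0, -121.0, 0.0], [1292.0, -297.0, -804.0]], [[253.0, -219.0, -1.0], [394.0, -222.0, 13.0], [525.0, -238.0, -1.0], [660.0, -246.0, 1.0], [1338.0, -694.0, -796.0]], [[476.0, -115.0, 300.0], [510.0, -110.0, 307.0], [514.0, -394.0, -2.0], [665.0, -403.0, -1.0], [599.0, -126.0, 296.0]]]
```

View pics/w1.png

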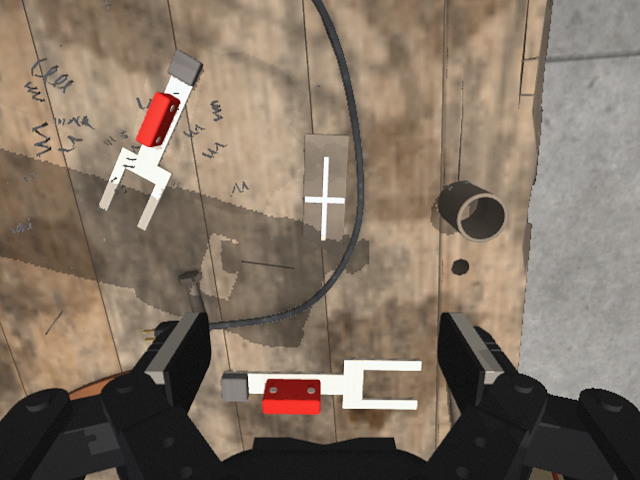

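The wrist view shows the bar with its cross at (325,200) and its square end on top at v=135. The cable runs along its right side at u≈360. The large fork is at the bottom: prong tips (420,366) and (417,405), handle (292,397). The pipe is at (475,215). I'm measuring the bar, cable gap and fork.

Run:
```python
from h import *
D=load('w1');P=cloud(D);f=D['f'].astype(int);Z=P[...,2]
for n,u,v,z in [('cross',325,200,6),('long0',326,157,6),('long1',323,240,6),('trL',305,199.5,6),('trR',345,201,6),('sqL',307,135,6),('sqR',350,136,6)]: print(n,pix(D,u,v,z).round(1))
L=pix(D,326,157,6)-pix(D,323,240,6);print('bar ang',np.degrees(np.arctan2(L[1],L[0])),np.linalg.norm(L))
for v in (150,170,190,200,210,230,245):
    g=f[v].sum(-1); print(v,'z',np.nan_to_num(Z[v,296:380:4]).round(0).astype(int).tolist()); print('   x',P[v,296:380:4,0].round(0).astype(int).tolist()); print('   g',g[296:380:4].tolist())
m=np.zeros((480,640),bool);m[350:420,220:430]=1
r=m&(f[...,2]>150)&(f[...,1]<80)&(Z>39)
p=P[r][:,:2].astype(np.float32);print('red',cv2.minAreaRect(p),np.median(Z[r]))
for n,u,v in [('tipA',421,366),('tipB',417,405),('tipAo',421,361),('tipBo',417,410)]: print(n,pix(D,u,v,5).round(1))
big=cv2.resize(D['f'][110:290,270:400],None,fx=3.3,fy=3.3,interpolation=2);cv2.imwrite('pics/c2.png',big)
```

```text
cross [ 537.4 -130.6    6. ]
long0 [541.1 -90.6   6. ]
long1 [ 532.7 -170.3    6. ]
trL [ 518.5 -128.8    6. ]
trR [ 556.3 -132.9    6. ]
sqL [525.3 -70.    6. ]
sqR [563.9 -73.5   6. ]
bar ang 84.04340122268478 80.05782604707896
150 z [0, -2, -1, 7, 6, 7, 7, 6, 6, 5, 5, 6, 6, -2, 0, 8, 7, 0, 0, 0, -2]
   x [514, 517, 521, 525, 529, 532, 536, 540, 543, 547, 551, 554, 558, 562, -9223372036854775808, 569, 572, 577, 580, 584, 588]
   g [469, 437, 241, 391, 386, 385, 384, 392, 394, 396, 400, 406, 387, 317, 310, 181, 205, 319, 312, 316, 333]
170 z [1, 0, 6, 7, 7, 6, 6, 6, 5, 5, 6, 5, 5, 0, 0, 4, 8, -1, 0, 0, 0]
   x [512, 516, 520, 524, 527, 531, 535, 538, 542, 546, 550, 553, 557, 561, 565, 568, 572, 576, 580, 583, 587]
   g [450, 496, 383, 374, 373, 383, 400, 755, 555, 380, 375, 379, 391, 323, 347, 201, 221, 301, 350, 382, 377]
190 z [0, 0, 6, 6, 5, 6, 7, 6, 5, 7, 5, 6, 6, -1, -1, 1, 7, 0, -1, 0, -1]
   x [510, 514, 518, 522, 526, 530, 533, 537, 541, 545, 548, 552, 556, 560, 564, 568, 571, 575, 579, 583, 587]
   g [529, 467, 392, 412, 411, 410, 411, 759, 397, 418, 422, 422, 426, 337, 307
[... 814 characters left out ...]
263, 243, 285, 282, 283, 269, 307, 761, 404, 394, 401, 391, 438, 370, 295, 225, 339, 417, 450, 486, 468]
245 z [-1, 0, 0, 0, 0, -2, 6, 6, 6, 6, 6, 5, 0, 7, 7, -1, -1, 0, -2, -1, -1]
   x [505, 509, 513, 517, 521, 525, 529, 533, 537, 541, 545, 549, 553, 557, 561, 565, 569, 573, 577, 581, 585]
   g [292, 254, 265, 269, 284, 286, 259, 257, 254, 240, 255, 257, 251, 167, 216, 268, 262, 240, 233, 385, 411]
red ((487.7366943359375, -336.2796936035156), (18.73213005065918, 58.76307678222656), 85.22872161865234) 41.31435221365376
tipA [ 629.6 -322.5    5. ]
tipB [ 625.4 -374.2    5. ]
tipAo [ 629.6 -316.1    5. ]
tipBo [ 625.4 -381.2    5. ]<stdin>:6: RuntimeWarning: invalid value encountered in cast
```

View pics/c2.png

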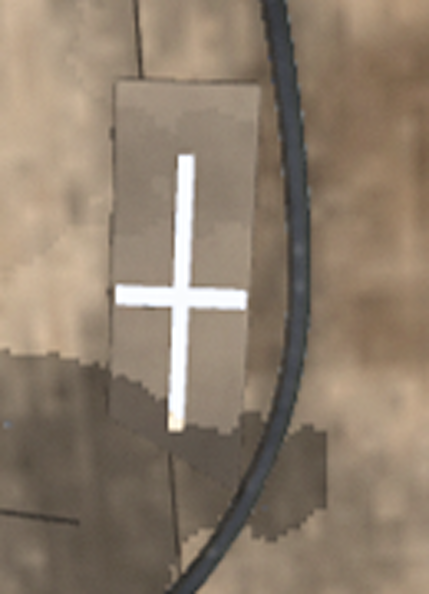

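The bar is confirmed: centre (537,-131), axis 84°, square end at +y and 60 mm from the cross. The cable (about 8 mm high) leaves only a gap of about 11 mm on the far side, so I'll descend carefully and watch the force.

Request:
carry_out:
  targets:
    - [0.01,0.007,0.15,0.023,0.56]
    - [0.01,0.007,0.4,0.023,0.56]
    - [0.01,0.007,0.65,0.023,0.56]
    - [0.01,0.007,0.85,0.023,0.56]
    - [0.01,0.007,0.96,0.023,0.56]
    - [0.01,0.007,1.0,0.023,0.56]
    - [0.01,0.007,1.0,0.023,0.56]
  newtons: 60

```text
time_s: 2.78
ee_pos: [538.2, -126.9, 31.7]
tcp_rot: [[0.104, 0.995, 0.0], [0.995, -0.104, -0.0], [-0.0, 0.0, -1.0]]
ft_force: [0.5, -0.2, 0.7]
opening: 47.5
grip_force: 0.0
```

Run:
```python
from h import *
D=grab('wrist','w2');cv2.imwrite('pics/w2c.png',D['f'][150:480,100:540])
```

```text
(no output)
```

View pics/w2c.png

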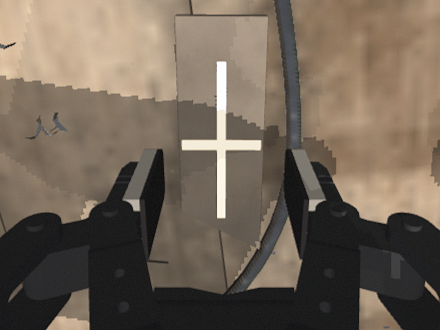

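The close view shows the fingers straddling the bar and the cross at crop (220,145). The right fingertip is about to enter the gap beside the cable. I'm going down in steps.

Request:
carry_out:
  targets:
    - [0,0,0.05,0,0.55]
    - [0,0,0.09,0,0.55]
    - [0,0,0.11,0,0.55]
    - [0,0,0.12,0,0.55]
    - [0,0,0.125,0,0.55]

```text
time_s: 3.45
ee_pos: [538.3, -126.3, 6.3]
tcp_rot: [[0.102, 0.995, 0.0], [0.995, -0.102, -0.0], [-0.0, 0.0, -1.0]]
ft_force: [-0.2, 0.3, 0.3]
opening: 47.0
grip_force: 0.0
```

Request:
carry_out:
  targets:
    - [0,0,0.01,0,0.55]
    - [0,0,0.015,0,0.55]
    - [0,0,0.02,0,0.55]

```text
time_s: 3.82
ee_pos: [538.3, -126.3, 2.3]
tcp_rot: [[0.102, 0.995, 0.0], [0.995, -0.102, -0.0], [-0.0, 0.0, -1.0]]
ft_force: [0.5, 0.1, -0.0]
opening: 46.8
grip_force: 0.0
```

Request:
carry_out:
  targets:
    - [0,0,0.007,0,0.55]
    - [0,0,0.007,0,0.3]
    - [0,0,0.007,0,0.3]
    - [0,0,0.007,0,0.3]
    - [0,0,0.007,0,0.3]
  newtons: 60

```text
time_s: 4.45
ee_pos: [538.4, -126.4, 1.2]
tcp_rot: [[0.102, 0.995, 0.0], [0.995, -0.102, -0.0], [-0.0, 0.0, -1.0]]
ft_force: [-1.2, 1.2, 5.4]
opening: 37.4
grip_force: 60.6
```

Request:
carry_out:
  targets:
    - [0,0,-0.02,0,0.3]
    - [0,0,-0.06,0,0.3]
    - [0,0,-0.15,0,0.3]
    - [0,0,-0.27,0,0.3]
    - [0,0,-0.36,0,0.3]
    - [0,0,-0.4,0,0.3]
    - [0,0,-0.4,0,0.3]

```text
time_s: 5.32
ee_pos: [538.4, -126.4, 81.5]
tcp_rot: [[0.102, 0.995, 0.001], [0.995, -0.102, -0.0], [-0.0, 0.001, -1.0]]
ft_force: [1.3, -0.2, -2.4]
opening: 37.4
grip_force: 60.4
```

Run:
```python
from h import *
D=grab('wrist','w3');P=cloud(D);f=D['f'].astype(int);Z=P[...,2];s=bot.sense();R=s['tcp_rot'];t=s['ee_pos']
cv2.imwrite('pics/w3c.png',D['f'][100:440,150:530])
w=(f.min(-1)>175)&(Z>60)&(Z<105); Q=(P[w]-t)@R
print(w.sum(),Z[w].min(),np.median(Z[w]),Q.min(0),Q.max(0),np.median(Q,0));print(s['opening'],s['grip_force'],s['ft_force'],t)
A=np.c_[Q[:,:2],np.ones(len(Q))];print('plane tilt',np.linalg.lstsq(A,Q[:,2],rcond=None)[0])
```

```text
2762 84.65789508239845 86.52835523895517 [-45.14924683 -18.10592216  -7.77771325] [36.17812866 18.9262173  -3.87895599] [-3.73361967  0.56001366 -5.75525646]
37.24673573160383 60.42821242619539 [-0.52462952  0.07029593 -1.42408335] [ 538.11241184 -126.26691581   80.77508564]
plane tilt [ 1.16888867e-04 -2.11875771e-03 -5.75458423e+00]
```

View pics/w3c.png

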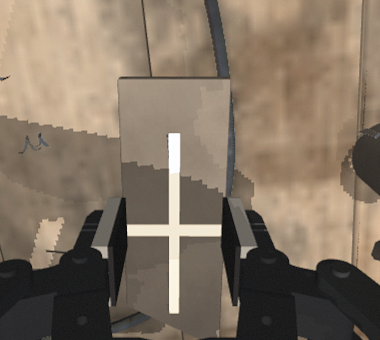

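The bar is held level with its cross at crop (173,230), 4 mm behind the tool centre. Next I'm looking at the fork from a closer position.

Request:
carry_out:
  targets:
    - [-0.08,0,-0.1,0,0.3]
    - [-0.22,0.01,-0.2,0,0.3]
    - [-0.4,0.02,-0.3,0,0.3]
    - [-0.58,0.03,-0.34,0,0.3]
    - [-0.74,0.04,-0.34,0,0.3]
    - [-0.85,0.05,-0.34,0,0.3]
    - [-0.885,0.05,-0.34,0,0.3]
    - [-0.885,0.05,-0.34,0,0.3]
    - [-0.885,0.05,-0.34,0,0.3]

```text
time_s: 6.5
ee_pos: [530.3, -302.5, 148.8]
tcp_rot: [[0.101, 0.995, -0.0], [0.995, -0.101, 0.0], [0.0, -0.0, -1.0]]
ft_force: [-0.8, -0.8, -1.6]
opening: 37.3
grip_force: 60.6
```

Run:
```python
from h import *
D=grab('wrist','w4');P=cloud(D);f=D['f'].astype(int);Z=P[...,2];print(bot.sense()['ee_pos'])
r=(f[...,2]>150)&(f[...,1]<80)&(Z>39)&(P[...,1]<-300);print('red',cv2.minAreaRect(P[r][:,:2].astype(np.float32)),r.sum())
w=(f.min(-1)>140)&(Z>2)&(Z<9)&(P[...,0]>570)&(P[...,1]<-300);print('prong',cv2.minAreaRect(P[w][:,:2].astype(np.float32)),w.sum())
```

```text
[ 530.3269954  -302.51008879  148.94099694]
red ((474.7542419433594, -335.0123291015625), (16.97676658630371, 32.786712646484375), 86.95365905761719) 1003
prong ((647.7730102539062, -349.9082946777344), (64.85758972167969, 159.74478149414062), 85.25687408447266) 2022
```

View pics/w4.png

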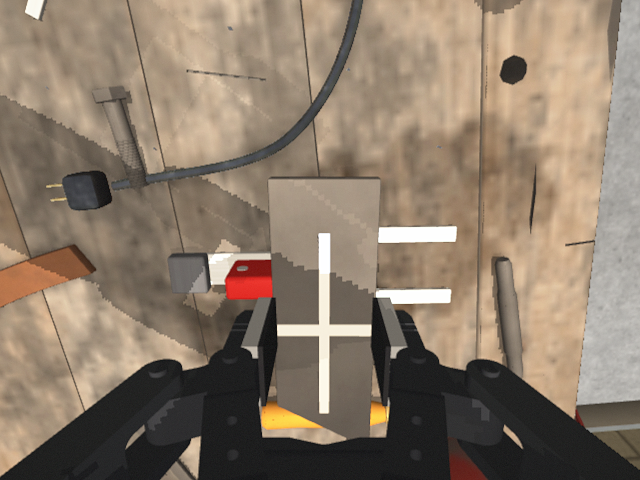

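The view shows the prong tips at (456,234) and (451,297), and the rear end of the handle at u=226. The bar hides the middle of the fork.

Run:
```python
from h import *
D=load('w4');P=cloud(D);f=D['f'].astype(int);Z=P[...,2]
a=[pix(D,456.5,226.5,5),pix(D,456.5,242,5),pix(D,451,289.5,5),pix(D,451,303.5,5)];print(np.round(a,1))
w=(f.min(-1)>140)&(np.abs(Z-5)<4)&(P[...,0]>570)&(P[...,0]<640)&(P[...,1]<-300)&(P[...,1]>-390)
w[:215]=0;w[310:]=0
for lo,hi in((215,262),(262,310)):
    m=w.copy();m[:lo]=0;m[hi:]=0;v,u=np.nonzero(m);q=np.array([pix(D,i,j,5) for i,j in zip(u,v)])[:,:2].astype(np.float32);vx,vy,x0,y0=cv2.fitLine(q,2,0,.01,.01).ravel();print(cv2.minAreaRect(q),np.degrees(np.arctan2(vy,vx)),'y at x=605',y0+(605-x0)*vy/vx)
r=(f[...,2]>150)&(f[...,1]<80)&(Z>39)&(P[...,1]<-300)&(P[...,0]<500);q=P[r];print(q[:,0].min(),np.median(q[:,1]),np.median(q[:,2]))
```

```text
[[ 629.6 -316.8    5. ]
 [ 629.7 -329.2    5. ]
 [ 625.4 -368.7    5. ]
 [ 625.4 -381.1    5. ]]
((599.6007690429688, -319.79022216796875), (12.360125541687012, 58.69420623779297), 85.42970275878906) -4.5843697 y at x=605 -319.90704
((597.0181884765625, -371.5084533691406), (12.817925453186035, 55.02222442626953), 85.54288482666016) -6.219878 y at x=605 -371.77652
458.19497565079405 -334.33514803285374 41.48536028622138
```

Request:
carry_out:
  targets:
    - [-0.04,0.09,0.05,-0.01,0.3]
    - [-0.1,0.2,0.18,-0.01,0.3]
    - [-0.15,0.32,0.35,-0.01,0.3]
    - [-0.158,0.345,0.5,-0.01,0.3]
    - [-0.158,0.345,0.6,-0.01,0.3]
    - [-0.158,0.345,0.65,-0.01,0.3]
    - [-0.158,0.345,0.665,-0.01,0.3]
    - [-0.158,0.345,0.665,-0.01,0.3]
    - [-0.158,0.345,0.665,-0.01,0.3]

```text
time_s: 7.68
ee_pos: [595.8, -342.2, 16.9]
tcp_rot: [[0.087, 0.996, 0.001], [0.996, -0.087, -0.001], [-0.001, 0.001, -1.0]]
ft_force: [-0.8, 0.1, -2.2]
opening: 37.7
grip_force: 60.7
```

Request:
carry_out:
  targets:
    - [0,0,0.02,0,0.3]
    - [0,0,0.03,0,0.3]
    - [0,0,0.038,0,0.3]
    - [0,0,0.043,0,0.3]
    - [0,0,0.046,0,0.3]
    - [0,0,0.046,0,0.3]

```text
time_s: 8.43
ee_pos: [595.5, -341.9, 6.7]
tcp_rot: [[0.087, 0.996, -0.0], [0.996, -0.087, 0.0], [0.0, -0.0, -1.0]]
ft_force: [0.3, 0.1, -1.2]
opening: 37.2
grip_force: 60.7
```

Request:
carry_out:
  targets:
    - [0,0,0.004,0,0.3]
    - [0,0,0.006,0,0.3]
    - [0,0,0.006,0,0.3]

```text
time_s: 8.8
ee_pos: [595.6, -342.0, 6.2]
tcp_rot: [[0.087, 0.996, 0.0], [0.996, -0.087, -0.0], [-0.0, 0.0, -1.0]]
ft_force: [-2.4, 1.9, 5.5]
opening: 37.5
grip_force: 61.6
```

Request:
carry_out:
  targets:
    - [0,0,0,0,0.5]
    - [0,0,0,0,0.55]
    - [0,0,0,0,0.6]
    - [0,0,0,0,0.6]
    - [0,0,-0.04,0,0.6]
    - [0,0,-0.12,0,0.6]
    - [0,0,-0.3,0,0.6]
    - [0,0,-0.55,0,0.6]
    - [0,0,-0.7,0,0.6]
    - [0,0,-0.7,0,0.6]

```text
time_s: 10.05
ee_pos: [596.5, -342.6, 149.6]
tcp_rot: [[0.087, 0.996, 0.005], [0.996, -0.087, -0.004], [-0.004, 0.005, -1.0]]
ft_force: [-0.5, 0.2, -0.8]
opening: 51.4
grip_force: 0.0
```

Run:
```python
from h import *
D=grab('wrist','w5');P=cloud(D);f=D['f'].astype(int);Z=P[...,2];print(bot.sense()['ee_pos'])
w=(f.min(-1)>150)&(Z>9)&(Z<14.5);n,l,st,_=cv2.connectedComponentsWithStats(w.astype(np.uint8));print(st[1:][st[1:,4]>100])
cv2.imwrite('pics/w5c.png',D['f'])
```

```text
[ 595.77617528 -342.09729616  147.05935316]
[[ 296  172   52  105 1047]
 [ 313  369   85   16  883]]
```

View pics/w5.png

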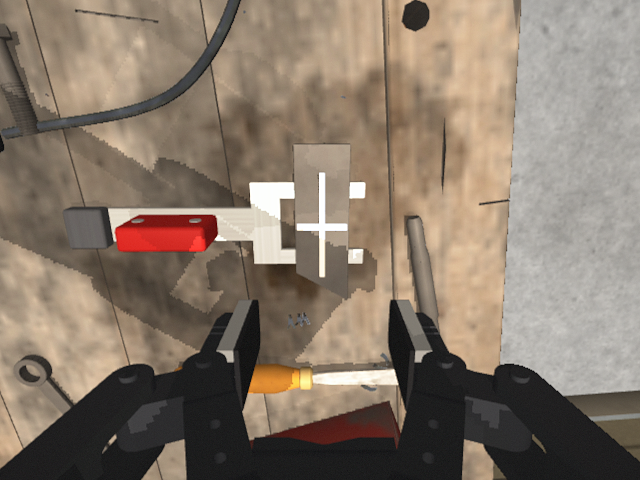

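The bar lies across both prongs with its cross at (321,227). The prong outer edges are at v≈182 and 265, so it is centred. The handle is at (167,233).

Run:
```python
from h import *
D=load('w5');P=cloud(D);f=D['f'].astype(int);Z=P[...,2]
c=pix(D,321,227,11);print('cross',c.round(1)); L=pix(D,322,173,11)-pix(D,321.5,276,11);print('bar ang',np.degrees(np.arctan2(L[1],L[0])))
print('tip',pix(D,365,190,5).round(1),pix(D,363,257,5).round(1),'outer',pix(D,258,181.5,5).round(1),pix(D,258,264.5,5).round(1))
r=(f[...,2]>150)&(f[...,1]<80)&(Z>40)&(Z<46)&(P[...,1]<-300);r[300:]=0;print('red',cv2.minAreaRect(P[r][:,:2].astype(np.float32)),np.median(P[r],0))
# press
D=load('top0');P=cloud(D);f=D['f'].astype(int);Z=P[...,2];s=np.zeros((480,640),bool);s[160:245,185:240]=1
g=(f[...,1]>f[...,2]*1.4)&(f[...,1]>f[...,0]*1.1)&s&(Z>8)&(Z<20)
q=P[g];print('base',cv2.minAreaRect(q[:,:2].astype(np.float32)),g.sum())
# front edge & right edge fits
x=q[:,0];y=q[:,1]
fr=[(yy,np.percentile(x[abs(y-yy)<3],2)) for yy in range(80,150,5)];fr=np.array(fr);p=np.polyfit(fr[:,0],fr[:,1],1);print('front edge slope deg',np.degrees(np.arctan(-p[0])),fr.round(1).tolist())
rt=np.array([(xx,np.percentile(y[abs(x-xx)<3],2)) for xx in range(590,690,8)]);p=np.polyfit(rt[:,0],rt[:,1],1);print('right edge deg',np.degrees(np.arctan(p[0])),rt.round(1).tolist())
m=s&(Z>44)&(Z<52)&~g;m[:180]=0;m[225:]=0;r=cv2.minAreaRect(P[m][:,:2].astype(np.float32));print('anvil',r,np.median(P[m],0))
for n in [(497,343),(665,318),(640,80)]: print(n,pix(D,155+(n[0]-360)/4,150+n[1]/4,14).round(1))
```

```text
cross [ 595.1 -346.3   11. ]
bar ang 84.70844197337229
tip [ 629.6 -322.7    5. ] [ 625.3 -375.1    5. ] outer [ 552.2 -309.7    5. ] [ 543.3 -374.1    5. ]
red ((487.99853515625, -336.2234802246094), (16.677026748657227, 59.397682189941406), 85.05176544189453) [ 488.43759259 -335.98253644   41.58322062]
base ((639.0061645507812, 127.64098358154297), (125.13623809814453, 81.66690826416016), 6.944709777832031) 1282
front edge slope deg 9.717436563446002 [[80.0, 586.0], [85.0, 585.9], [90.0, 583.8], [95.0, 582.6], [100.0, 581.4], [105.0, 582.3], [110.0, 580.6], [115.0, 579.6], [120.0, 578.3], [125.0, 577.3], [130.0, 577.8], [135.0, 575.8], [140.0, 575.9], [145.0, 575.2]]
right edge deg 6.461404345196795 [[590.0, 83.3], [598.0, 84.2], [606.0, 85.8], [614.0, 86.4], [622.0, 85.6], [630.0, 87.2], [638.0, 87.3], [646.0, 90.0], [654.0, 90.4], [662.0, 91.9], [670.0, 92.3], [678.0, 93.4], [686.0, 94.0]]
anvil ((625.6076049804688, 127.2806625366211), (29.378803253173828, 30.693462371826172), 8.19058609008789) [621.77812283 123.19710535  48.49046301]
(497, 343) [572.7 160.5  14. ]
(665, 318) [582.8  79.1  14. ]
(640, 80) [703.8  92.7  14. ]
```

The fork and bar are well placed: seat offset about 1 mm, fork heading -5°. The prong clearance at the anvil is tight, so I'll look at the press from close by before fetching the fork.

Request:
carry_out:
  targets:
    - [0.1,-0.06,-0.15,0,0.6]
    - [0.3,-0.16,-0.3,0,0.7]
    - [0.55,-0.26,-0.41,0,1]
    - [0.8,-0.34,-0.41,0,1]
    - [0.96,-0.34,-0.41,0,1]
    - [0.96,-0.34,-0.41,0,1]

```text
time_s: 10.85
ee_pos: [544.3, -142.7, 226.9]
tcp_rot: [[0.085, 0.996, -0.001], [0.996, -0.085, 0.001], [0.001, -0.001, -1.0]]
ft_force: [-0.1, -1.0, 0.3]
opening: 85.5
grip_force: 0.0
```

Request:
carry_out:
  targets:
    - [0.2,-0.1,0,0,1]
    - [0.45,-0.2,0,0,1]
    - [0.7,-0.32,0,0,1]
    - [0.88,-0.34,0,0,1]
    - [0.94,-0.34,0,0,1]
    - [0.94,-0.34,0,0,1]
    - [0.94,-0.34,0,0,1]
    - [0.94,-0.34,0,0,1]

```text
time_s: 11.85
ee_pos: [493.4, 47.5, 227.3]
tcp_rot: [[0.089, 0.996, -0.0], [0.996, -0.089, -0.0], [-0.0, -0.0, -1.0]]
ft_force: [-0.4, -0.2, 0.1]
opening: 85.2
grip_force: 0.0
```

Run:
```python
from h import *
D=grab('wrist','w6');P=cloud(D);f=D['f'].astype(int);Z=P[...,2];print(bot.sense()['ee_pos'],np.abs(bot.sense()['qvel']).max())
g=(f[...,1]>f[...,2]*1.4)&(f[...,1]>f[...,0]*1.1)
b=g&(abs(Z-14)<5);print('base',b.sum(),cv2.minAreaRect(P[b][:,:2].astype(np.float32)))
m=~g&(abs(Z-48)<4)&(abs(P[...,0]-626)<30)&(abs(P[...,1]-127)<30);print('anvil',m.sum(),cv2.minAreaRect(P[m][:,:2].astype(np.float32)),np.median(Z[m]))
v,u=np.nonzero(m);print('px',u.min(),u.max(),v.min(),v.max())
```

```text
[493.39185093  47.68045546 227.40463674] 0.006930065443045403
base 7364 ((639.521728515625, 126.63453674316406), (126.60018920898438, 83.10107421875), 6.806234359741211)
anvil 1342 ((626.3272094726562, 125.381591796875), (30.091533660888672, 30.00954246520996), 6.486998081207275) 47.75357617012665
px 465 505 72 119
```

View pics/w6.png

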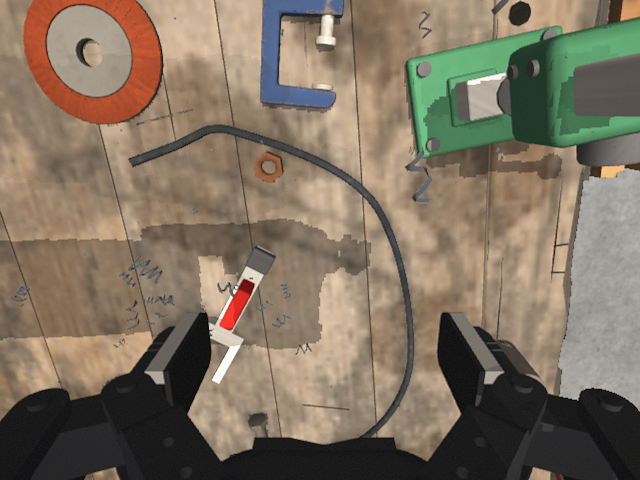

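The press from close by: anvil top at px (485,95), measured as (626.1,125.3) with heading 6.7° and a size of 30×30 mm. That agrees with the base plate. I'm going back to fetch the fork, with the tool turned so the wrist camera faces away from the press.

Request:
carry_out:
  targets:
    - [-0.15,0.02,0,-0.1,1]
    - [-0.35,0.04,0,-0.22,1]
    - [-0.55,0.06,0,-0.34,1]
    - [-0.75,0.07,0,-0.46,1]
    - [-0.9,0.07,0,-0.58,1]
    - [-0.96,0.07,0,-0.7,1]
    - [-0.96,0.07,0,-0.8,1]
    - [-0.96,0.07,0,-0.8,1]

```text
time_s: 12.9
ee_pos: [490.3, -144.5, 227.5]
tcp_rot: [[-0.896, 0.444, -0.0], [0.444, 0.896, -0.0], [0.0, -0.0, -1.0]]
ft_force: [0.0, -0.4, 0.0]
opening: 85.4
grip_force: 0.0
```

Request:
carry_out:
  targets:
    - [-0.06,-0.13,0,-0.1,1]
    - [-0.16,-0.33,0.05,-0.2,1]
    - [-0.27,-0.56,0.15,-0.249,1]
    - [-0.36,-0.75,0.35,-0.249,1]
    - [-0.415,-0.863,0.55,-0.249,0.7]
    - [-0.415,-0.863,0.72,-0.249,0.6]
    - [-0.415,-0.863,0.82,-0.249,0.55]
    - [-0.415,-0.863,0.84,-0.249,0.55]
    - [-0.415,-0.863,0.84,-0.249,0.55]
    - [-0.415,-0.863,0.84,-0.249,0.55]

```text
time_s: 14.15
ee_pos: [488.9, -335.8, 60.6]
tcp_rot: [[-0.996, 0.085, 0.001], [0.085, 0.996, -0.001], [-0.001, -0.001, -1.0]]
ft_force: [0.4, 0.2, 0.3]
opening: 46.8
grip_force: 0.0
```

Request:
carry_out:
  targets:
    - [0.004,0,0.05,0,0.55]
    - [0.004,0,0.13,0,0.55]
    - [0.004,0,0.2,0,0.5]
    - [0.004,0,0.24,0,0.45]
    - [0.004,0,0.258,0,0.4]
    - [0.004,0,0.258,0,0.35]
    - [0.004,0,0.258,0,0.3]
  newtons: 40

```text
time_s: 15.02
ee_pos: [487.9, -335.6, 8.3]
tcp_rot: [[-0.996, 0.085, 0.001], [0.085, 0.996, -0.001], [-0.001, -0.001, -1.0]]
ft_force: [-0.4, 0.2, -0.1]
opening: 25.9
grip_force: 0.0
```

Request:
carry_out:
  targets:
    - [0,0,0,0,0.26]
    - [0,0,0,0,0.22]
    - [0,0,0,0,0.19]
    - [0,0,0,0,0.15]
    - [0,0,0,0,0.1]
    - [0,0,0,0,0.1]
    - [0,0,0,0,0.1]
  newtons: 100

```text
time_s: 15.9
ee_pos: [487.9, -335.8, 8.4]
tcp_rot: [[-0.996, 0.085, 0.001], [0.085, 0.996, -0.001], [-0.001, -0.001, -1.0]]
ft_force: [0.0, -1.1, 6.2]
opening: 16.5
grip_force: 97.7
```

Request:
carry_out:
  targets:
    - [0,0,-0.005,0,0.1]
    - [0,0,-0.02,0,0.1]
    - [0,0,-0.04,0,0.1]
    - [0,0,-0.07,0,0.1]
    - [0,0,-0.11,0,0.1]
    - [0,0,-0.16,0,0.1]
    - [0,0,-0.21,0,0.1]
    - [0,0,-0.26,0,0.1]
    - [0,0,-0.3,0,0.1]
    - [0,0,-0.33,0,0.1]
    - [0,0,-0.345,0,0.1]
    - [0,0,-0.35,0,0.1]
    - [0,0,-0.35,0,0.1]

```text
time_s: 17.52
ee_pos: [487.6, -335.4, 77.7]
tcp_rot: [[-0.996, 0.085, -0.0], [0.085, 0.996, 0.0], [0.0, 0.0, -1.0]]
ft_force: [-0.4, 0.8, -4.9]
opening: 16.6
grip_force: 97.5
```

```bash
cat > lev.py <<'E'
from h import *
import sys
def lev(tag,box):
    D=grab('top',tag);P=cloud(D);f=D['f'].astype(int);Z=P[...,2];x0,x1,y0,y1,z0,z1=box
    m=(P[...,0]>x0)&(P[...,0]<x1)&(P[...,1]>y0)&(P[...,1]<y1)&(Z>z0)&(Z<z1)
    q=P[m];A=np.c_[q[:,:2]-q[:,:2].mean(0),np.ones(len(q))];print('plane',np.linalg.lstsq(A,q[:,2],rcond=None)[0],q.mean(0),len(q))
    w=m&(f.min(-1)>150);print('white',cv2.minAreaRect(P[w][:,:2].astype(np.float32)),P[w].mean(0),w.sum())
    s=bot.sense();print(s['ee_pos'],s['tcp_rot'][:,0],s['grip_force'],s['ft_force'],s['wrist_torque'])
E
python3 - <<'E'
from lev import *
lev('t1',(570,640,-415,-280,60,100))
D=load('t1');cv2.imwrite('pics/t1c.png',cv2.resize(D['f'][180:320,400:500],None,fx=4,fy=4))
E
```

```text
plane [-3.31355365e-02  7.41930491e-03  7.93947837e+01] [ 598.66496604 -323.50477855   79.39478366] 1086
white ((597.4197998046875, -340.29925537109375), (70.64476776123047, 58.1372184753418), 86.63549041748047) [ 601.41410481 -337.63540525   77.73789609] 177
[ 487.58336503 -335.33139947   77.65448833] [-9.96402568e-01  8.47453096e-02  3.92984877e-04] 97.53623485565186 [-0.51879254 -0.43277826 -5.4062849 ] [ 0.07204124  0.08366557 -0.03249624]
```

The bar rides on the prongs about level. The plane fit gives a tilt of 2° or less and the grip force is 97 N. I'm carrying it smoothly towards the press front.

Request:
carry_out:
  targets:
    - [0.003,0.01,0,0,0.1]
    - [0.012,0.04,0,0,0.1]
    - [0.024,0.08,0,0,0.1]
    - [0.042,0.14,0,0,0.1]
    - [0.063,0.21,0,0,0.1]
    - [0.087,0.29,0,0,0.1]
    - [0.114,0.38,0,0,0.1]
    - [0.141,0.47,0,0,0.1]
    - [0.168,0.56,0,0,0.1]
    - [0.195,0.65,0,0,0.1]
    - [0.222,0.74,0,0,0.1]
    - [0.246,0.82,0,0,0.1]
    - [0.267,0.89,0,0,0.1]
    - [0.282,0.94,0,0,0.1]
    - [0.294,0.98,0,0,0.1]
    - [0.3,1.0,0,0,0.1]
    - [0.3,1.0,0,0,0.1]

```text
time_s: 19.7
ee_pos: [444.9, -131.0, 77.9]
tcp_rot: [[-0.996, 0.085, 0.0], [0.085, 0.996, -0.0], [-0.0, -0.0, -1.0]]
ft_force: [0.5, -1.0, -4.4]
opening: 16.7
grip_force: 97.6
```

Request:
carry_out:
  targets:
    - [0.003,0.01,0,0,0.1]
    - [0.01,0.04,0,-0.005,0.1]
    - [0.02,0.08,0,-0.012,0.1]
    - [0.035,0.14,0,-0.02,0.1]
    - [0.053,0.21,0,-0.03,0.1]
    - [0.073,0.29,0,-0.04,0.1]
    - [0.095,0.38,0,-0.05,0.1]
    - [0.118,0.47,0,-0.06,0.1]
    - [0.14,0.56,0,-0.07,0.1]
    - [0.163,0.65,0,-0.08,0.1]
    - [0.185,0.74,0,-0.09,0.1]
    - [0.205,0.82,0,-0.1,0.1]
    - [0.223,0.89,0,-0.11,0.1]
    - [0.235,0.94,0,-0.12,0.1]
    - [0.245,0.98,0,-0.128,0.1]
    - [0.25,1.0,0,-0.133,0.1]
    - [0.25,1.0,0,-0.135,0.1]
    - [0.25,1.0,0,-0.135,0.1]

```text
time_s: 21.95
ee_pos: [412.1, 72.2, 77.9]
tcp_rot: [[-0.993, -0.117, 0.0], [-0.117, 0.993, -0.0], [-0.0, -0.0, -1.0]]
ft_force: [-0.4, 0.3, -6.0]
opening: 16.9
grip_force: 97.7
```

Request:
carry_out:
  targets:
    - [-0.001,0.01,0.003,0,0.1]
    - [-0.004,0.03,0.01,0,0.1]
    - [-0.008,0.06,0.02,0,0.1]
    - [-0.012,0.09,0.035,0,0.1]
    - [-0.016,0.115,0.045,0,0.1]
    - [-0.018,0.132,0.055,0,0.1]
    - [-0.019,0.139,0.06,0,0.1]
    - [-0.019,0.139,0.06,0,0.1]
    - [-0.019,0.139,0.06,0,0.1]

```text
time_s: 23.08
ee_pos: [412.5, 100.4, 65.9]
tcp_rot: [[-0.993, -0.117, 0.0], [-0.117, 0.993, -0.0], [-0.0, -0.0, -1.0]]
ft_force: [0.4, 0.2, -5.0]
opening: 16.9
grip_force: 97.7
```

Run:
```python
from lev import *
lev('t2',(480,560,30,195,55,90))
D=grab('scene','s2')
c=cv2.resize(load('t2')['f'][150:330,150:300],None,fx=3,fy=3);d=cv2.resize(D['f'][180:420,100:340],(540,540));cv2.imwrite('pics/ts2.png',np.hstack([c[:540,:450],d])[:, :800])
```

```text
plane [5.03089570e-02 1.69244221e-02 6.77231851e+01] [516.15109703 117.56085092  67.72318512] 1658
white ((516.9761962890625, 114.02166748046875), (73.79161071777344, 77.5005874633789), 0.06754410266876221) [508.89173322 110.59137988  65.1909844 ] 439
[412.56391739 100.38619231  65.95853542] [-9.93105487e-01 -1.17223990e-01 -1.66038094e-04] 97.72714018821716 [-0.65373557  0.59094368 -4.32412703] [-0.00898808  0.15554     0.00636854]
```

View pics/ts2.png

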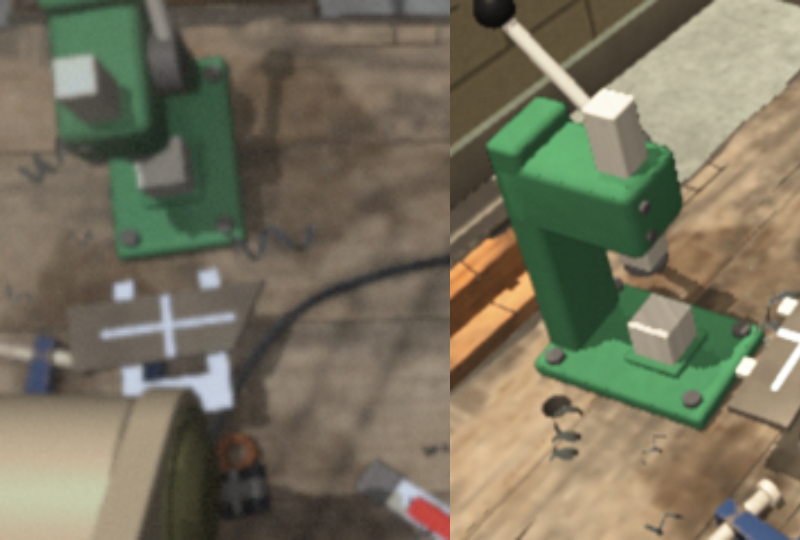

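The picture shows the bar crosswise on the prongs in front of the press. Its cross is at crop (168,325) and the prong tips at (123,290) and (208,278). That was my eleventh picture, one over the limit of ten, so from here on I'll check by numbers only.

Run:
```python
from h import *
D=load('t2');f=D['f'].astype(int)
c=pix(D,150+168/3,150+325/3,67.5);t=[pix(D,150+a/3,150+b/3,61) for a,b in((123,290),(208,278))]
h=np.array([.9932,.1167]);n=np.array([-.1167,.9932]);A=np.array([626.1,125.3]);s=np.array([412.5,100.4])+108*h
print('cross',c.round(1),'tips',np.round(t,1),'exp seat',s)
for nme,p in(('cross',c),('tip',(t[0]+t[1])/2),('seat exp',s)): d=p[:2]-A;print(nme,'along',d@h,'lat',d@n)
d=t[0]-t[1];print('heading',np.degrees(np.arctan2(-d[0],d[1])),np.hypot(*d[:2]))
w=(f.min(-1)>150);w[:235]=0;w[285:]=0;w[:,:180]=0;w[:,235:]=0
v,u=np.nonzero(w);q=np.array([pix(D,i,j,61)[:2] for i,j in zip(u,v)])-A;L=q@n;al=q@h
for lo,hi in((-85,-78),(-150,-135)):
    k=(al>lo)&(al<hi);print(lo,k.sum(),np.percentile(L[k],[3,97]) if k.sum() else '')
# anvil top from top cam at t2, gray pixels z 48
P=cloud(D);Z=P[...,2];g=(f[...,1]>f[...,2]*1.4);m=(abs(Z-48)<3.5)&~g&(abs(P[...,0]-626)<22)&(abs(P[...,1]-126)<22);r=cv2.minAreaRect(P[m][:,:2].astype(np.float32));print(r,m.sum(),(np.array(r[0])-A)@n,(np.array(r[0])-A)@h)
```

```text
cross [519.8 113.8  67.5] tips [[543.  143.3  61. ]
 [549.   91.6  61. ]] exp seat [519.7656 113.0036]
cross along -106.90544741325888 lat 0.9990693169197249
tip along -80.47420140320742 lat 1.5269252075337212
seat exp along -107.04631596000007 lat 0.1964400000000167
heading 6.623506658326992 52.057889515271185
-85 47 [-29.38936197  33.15318863]
-150 158 [-28.58734914  31.86215248]
((625.4766845703125, 126.82485961914062), (29.919517517089844, 29.750593185424805), 7.22205924987793) 183 1.5872314843750055 -0.4411257672119363
```

Fork and anvil agree laterally within 0.5 mm in the top camera, and the headings match. I'm advancing 107 mm over the anvil.

Request:
carry_out:
  targets:
    - [-0.005,0,0,0,0.1]
    - [-0.02,0,0,0,0.1]
    - [-0.04,0,0,0,0.1]
    - [-0.07,0,0,0,0.1]
    - [-0.105,0,0,0,0.1]
    - [-0.145,0,0,0,0.1]
    - [-0.19,0,0,0,0.1]
    - [-0.235,0,0,0,0.1]
    - [-0.28,0,0,0,0.1]
    - [-0.325,0,0,0,0.1]
    - [-0.37,0,0,0,0.1]
    - [-0.41,0,0,0,0.1]
    - [-0.445,0,0,0,0.1]
    - [-0.475,0,0,0,0.1]
    - [-0.5,0,0,0,0.1]
    - [-0.517,0,0,0,0.1]
    - [-0.528,0,0,0,0.1]
    - [-0.533,0,0,0,0.1]
    - [-0.533,0,0,0,0.1]
    - [-0.533,0,0,0,0.1]

```text
time_s: 25.68
ee_pos: [518.3, 113.0, 65.9]
tcp_rot: [[-0.993, -0.117, -0.0], [-0.117, 0.993, -0.0], [0.0, -0.0, -1.0]]
ft_force: [0.0, 0.7, -5.5]
opening: 16.6
grip_force: 97.7
```

Run:
```python
from h import *
D=grab('scene','s3');P=cloud(D);f=D['f'].astype(int);Z=P[...,2]
A=np.array([626.1,125.3]);h=np.array([.9932,.1167]);n=np.array([-.1167,.9932])
q=P[...,:2]-A;al=q@h;L=q@n
g=(f[...,1]>f[...,2]*1.3)
m=(abs(al)<28)&(abs(L)<66)&(Z>56)&(Z<80)&~g;a=np.c_[al[m],L[m],np.ones(m.sum())];c=np.linalg.lstsq(a,Z[m],rcond=None)[0];print('bar plane',c,m.sum(),al[m].min(),al[m].max(),L[m].min(),L[m].max())
s=bot.sense();print(s['ee_pos'],s['ft_force'],((s['ee_pos'][:2]-A)@h,(s['ee_pos'][:2]-A)@n))
```

```text
bar plane [4.79319604e-02 9.16339645e-04 6.67956430e+01] 1748 -27.964892703096577 27.676994183587254 -56.18329353527951 63.54052856724466
[518.24688609 113.01106394  65.88887004] [ 0.15319995 -0.85738299 -5.25188806] (np.float64(-108.55383157427438), np.float64(0.38108709971347265))
```

Aligned over the anvil. I'm lowering.

Request:
carry_out:
  targets:
    - [0,0,0.008,0,0.1]
    - [0,0,0.02,0,0.1]
    - [0,0,0.034,0,0.1]
    - [0,0,0.045,0,0.1]
    - [0,0,0.052,0,0.1]
    - [0,0,0.057,0,0.1]
    - [0,0,0.062,0,0.1]
    - [0,0,0.067,0,0.1]
    - [0,0,0.072,0,0.1]
    - [0,0,0.077,0,0.1]
    - [0,0,0.083,0,0.1]
    - [0,0,0.09,0,0.1]
    - [0,0,0.1,0,0.1]
    - [0,0,0.11,0,0.1]
    - [0,0,0.12,0,0.1]
    - [0,0,0.128,0,0.1]
    - [0,0,0.128,0,0.1]

```text
time_s: 27.85
ee_pos: [518.3, 113.0, 40.2]
tcp_rot: [[-0.993, -0.117, -0.0], [-0.117, 0.993, 0.0], [0.0, 0.0, -1.0]]
ft_force: [0.4, 0.3, -3.2]
opening: 17.0
grip_force: 97.8
```

Run:
```python
from h import *
A=np.array([626.1,125.3]);h=np.array([.9932,.1167]);n=np.array([-.1167,.9932])
D=grab('scene','s4');P=cloud(D);f=D['f'].astype(int);Z=P[...,2]
q=P[...,:2]-A;al=q@h;L=q@n;g=(f[...,1]>f[...,2]*1.3)
m=(abs(al)<22)&(abs(L)<66)&(Z>47)&(Z<64)&~g;a=np.c_[al[m],L[m],np.ones(m.sum())];c=np.linalg.lstsq(a,Z[m],rcond=None)[0];print('bar plane',c,m.sum(),al[m].min(),al[m].max(),L[m].min(),L[m].max())
w=(f.min(-1)>150)&m;print('white',w.sum(),L[w].min() if w.any() else 0,L[w].max() if w.any() else 0)
pr=(abs(L)<35)&(al<-22)&(al>-45)&(f.min(-1)>120)&(Z>20)&(Z<50);print('fork z',np.median(Z[pr]),pr.sum())
s=bot.sense();print(s['ee_pos'],s['ft_force'])
```

```text
bar plane [ 1.68252206e-02 -1.62105687e-03  5.30049946e+01] 1711 -21.27496349543137 20.904810394529086 -56.91603631003698 64.09579402967103
white 204 -38.43857465923806 42.970022402177406
fork z 35.67932203794567 379
[518.33828666 112.99889256  40.27840401] [-0.53881151  0.57722382 -3.7566804 ]
```

Run:
```python
from h import *
A=np.array([626.1,125.3]);h=np.array([.9932,.1167]);n=np.array([-.1167,.9932])
for t in('w6','top0'):
    P=cloud(load(t));q=P[...,:2]-A;al=q@h;L=q@n;Z=P[...,2]
    for lo in range(-380,-60,40):
        m=(al>lo)&(al<lo+40)&(abs(L)<40)&(Z<200);k=m&(Z>10);print(t,lo,m.sum(),np.nanmax(Z[m]).round(1) if m.any() else '',np.round([L[k].min(),L[k].max()]) if k.any() else '')
```

```text
w6 -380 3609 2.3 
w6 -340 3557 2.3 
w6 -300 3667 52.9 [ 5. 16.]
w6 -260 3969 41.1 [ 9. 25.]
w6 -220 3891 15.1 [-34.  22.]
w6 -180 4063 19.5 [-32.  40.]
w6 -140 4100 20.9 [18. 39.]
w6 -100 4161 2.7 
top0 -380 338 5.5 
top0 -340 1001 199.9 [-38.  10.]
top0 -300 931 54.1 [ 7. 17.]
top0 -260 911 40.6 [11. 27.]
top0 -220 882 17.4 [-33.  22.]
top0 -180 921 22.6 [-30.  40.]
top0 -140 845 24.3 [-35.  40.]
top0 -100 820 4.7
```

The bar lies level on the anvil: top at 53 mm, centred within about 2 mm, with the fork prongs 12 mm below it. There's a raised cable end about 265 mm in front of the anvil, so I'll draw out 60 mm level and then lift over it.

Request:
carry_out:
  targets:
    - [0.005,0,0,0,0.1]
    - [0.02,0,0,0,0.1]
    - [0.045,0,0,0,0.1]
    - [0.08,0,0,0,0.1]
    - [0.12,0,0,0,0.1]
    - [0.16,0,0,0,0.1]
    - [0.2,0,0,0,0.1]
    - [0.24,0,0,0,0.1]
    - [0.27,0,0,0,0.1]
    - [0.29,0,0,0,0.1]
    - [0.3,0,0,0,0.1]
    - [0.3,0,0,0,0.1]
    - [0.3,0,0,0,0.1]
    - [0.3,0,-0.05,0,0.1]
    - [0.3,0,-0.12,0,0.1]
    - [0.31,0,-0.2,0,0.1]
    - [0.34,0,-0.28,0,0.1]
    - [0.4,0,-0.32,0,0.1]
    - [0.47,0,-0.32,0,0.1]
    - [0.5,0,-0.32,0,0.1]

```text
time_s: 30.4
ee_pos: [417.9, 101.3, 104.4]
tcp_rot: [[-0.993, -0.117, -0.001], [-0.117, 0.993, 0.0], [0.001, 0.0, -1.0]]
ft_force: [0.4, -0.1, -2.7]
opening: 16.7
grip_force: 97.8
```

Run:
```python
from h import *
A=np.array([626.1,125.3]);h=np.array([.9932,.1167]);n=np.array([-.1167,.9932])
D=grab('scene','s5');P=cloud(D);f=D['f'].astype(int);Z=P[...,2]
q=P[...,:2]-A;al=q@h;L=q@n;g=(f[...,1]>f[...,2]*1.3)
m=(abs(al)<24)&(abs(L)<68)&(Z>49)&(Z<60)&~g;a=np.c_[al[m],L[m],np.ones(m.sum())];c=np.linalg.lstsq(a,Z[m],rcond=None)[0];print('bar plane',c,m.sum(),al[m].min(),al[m].max(),L[m].min(),L[m].max())
print(cv2.minAreaRect(np.c_[al[m],L[m]].astype(np.float32)))
w=(f.min(-1)>150)&m;print('white',w.sum(),L[w].min(),L[w].max())
s=bot.sense();print(s['ee_pos'],s['ft_force'],s['tcp_rot'][:,0])
```

```text
bar plane [ 1.29465980e-02 -1.20780027e-03  5.30427354e+01] 1690 -21.023608633011804 21.565385430652633 -56.42538363079268 63.76822967908279
((0.09673118591308594, 3.777477264404297), (120.06797790527344, 42.56546401977539), 89.49455261230469)
white 190 -37.44052602435881 42.75341047412162
[417.67130735 101.24276552 104.33637407] [-0.02630598  0.64970587 -3.67683123] [-9.93072949e-01 -1.17496031e-01  8.94964859e-04]
```

The bar stayed put after the fork came out, level and centred within about 3 mm. I'm returning the fork to its clear spot.

Request:
carry_out:
  targets:
    - [0,-0.03,0,0,0.1]
    - [0,-0.1,0,0,0.1]
    - [0,-0.22,0,0,0.1]
    - [0,-0.37,0,0,0.1]
    - [0,-0.53,0,0,0.1]
    - [0,-0.69,0,0,0.1]
    - [0,-0.83,0,0,0.1]
    - [0,-0.93,0,0,0.1]
    - [0,-0.98,0,0,0.1]
    - [0,-1.0,0,0,0.1]
    - [0,-1.0,0,0,0.1]

```text
time_s: 31.82
ee_pos: [442.5, -97.2, 104.2]
tcp_rot: [[-0.993, -0.118, -0.0], [-0.118, 0.993, 0.0], [0.0, 0.0, -1.0]]
ft_force: [-0.3, 0.0, -4.4]
opening: 17.1
grip_force: 98.0
```

Request:
carry_out:
  targets:
    - [0,-0.03,0,0.01,0.1]
    - [0,-0.1,0,0.03,0.1]
    - [0,-0.22,0,0.05,0.1]
    - [-0.01,-0.37,0,0.07,0.1]
    - [-0.03,-0.53,0,0.09,0.1]
    - [-0.05,-0.69,0,0.11,0.1]
    - [-0.07,-0.83,0,0.13,0.1]
    - [-0.09,-0.93,0,0.135,0.1]
    - [-0.09,-0.98,0,0.135,0.1]
    - [-0.09,-1.0,0,0.135,0.1]
    - [-0.09,-1.0,0,0.135,0.1]
    - [-0.09,-1.0,0,0.135,0.1]

```text
time_s: 33.33
ee_pos: [483.8, -293.3, 104.4]
tcp_rot: [[-0.996, 0.084, -0.0], [0.084, 0.996, 0.0], [0.0, 0.0, -1.0]]
ft_force: [0.2, 0.5, -3.5]
opening: 16.6
grip_force: 98.0
```

Request:
carry_out:
  targets:
    - [-0.01,-0.03,0.02,0,0.1]
    - [-0.02,-0.09,0.06,0,0.1]
    - [-0.03,-0.16,0.13,0,0.1]
    - [-0.039,-0.2,0.21,0,0.1]
    - [-0.039,-0.211,0.29,0,0.1]
    - [-0.039,-0.211,0.36,0,0.1]
    - [-0.039,-0.211,0.41,0,0.1]
    - [-0.039,-0.211,0.44,0,0.1]
    - [-0.039,-0.211,0.452,0,0.1]
    - [-0.039,-0.211,0.46,0,0.1]
    - [-0.039,-0.211,0.467,0,0.1]
    - [-0.039,-0.211,0.473,0,0.1]
    - [-0.039,-0.211,0.477,0,0.1]
    - [-0.039,-0.211,0.477,0,0.1]

```text
time_s: 35.08
ee_pos: [488.1, -336.6, 8.9]
tcp_rot: [[-0.996, 0.085, -0.0], [0.085, 0.996, 0.0], [0.0, 0.0, -1.0]]
ft_force: [0.2, -0.4, -2.8]
opening: 16.5
grip_force: 98.0
```

Request:
carry_out:
  targets:
    - [0,0,0.003,0,0.1]
    - [0,0,0.003,0,0.1]
    - [0,0,0.003,0,0.25]
    - [0,0,0.003,0,0.35]
    - [0,0,0.003,0,0.5]
    - [0,0,0.003,0,0.5]
    - [0,0,-0.04,0,0.5]
    - [0,0,-0.15,0,0.5]
    - [0,0,-0.35,0,0.6]
    - [0,0,-0.6,0,0.6]
    - [0,0,-0.7,0,0.6]
    - [0,0,-0.7,0,0.6]
    - [0,0,-0.7,0,0.6]

```text
time_s: 36.7
ee_pos: [487.7, -336.2, 147.8]
tcp_rot: [[-0.996, 0.085, -0.001], [0.085, 0.996, 0.001], [0.001, 0.001, -1.0]]
ft_force: [0.1, -0.8, -0.5]
opening: 51.4
grip_force: 0.0
```

Run:
```python
from h import *
s=bot.sense();print(s['ee_pos'],s['opening'],s['ft_force'],np.abs(s['qvel']).max())
D=grab('top','t9');P=cloud(D);f=D['f'].astype(int);Z=P[...,2]
w=(f.min(-1)>140)&(Z<20)&(P[...,0]>540)&(P[...,0]<660)&(P[...,1]<-300)&(P[...,1]>-390)
a=np.c_[P[w][:,:2]-P[w][:,:2].mean(0),np.ones(w.sum())];print('fork plane',np.linalg.lstsq(a,P[w][:,2],rcond=None)[0],w.sum(),cv2.minAreaRect(P[w][:,:2].astype(np.float32)))
A=np.array([626.1,125.3]);h=np.array([.9932,.1167]);n=np.array([-.1167,.9932])
D=grab('scene','s9');P=cloud(D);f=D['f'].astype(int);Z=P[...,2];q=P[...,:2]-A;al=q@h;L=q@n;g=(f[...,1]>f[...,2]*1.3)
m=(abs(al)<24)&(abs(L)<68)&(Z>49)&(Z<60)&~g;print('bar',cv2.minAreaRect(np.c_[al[m],L[m]].astype(np.float32)),np.median(Z[m]))
r=(f[...,2]>130)&(f[...,1]<80)&(Z>38)&(Z<46)&(P[...,1]<-300)&(P[...,1]>-360)&(abs(P[...,0]-488)<45);print('red',r.sum(),np.median(P[r],0))
```

```text
[ 487.68733517 -336.18599428  147.8236231 ] 51.36069971069876 [ 0.05420861 -0.76784795 -0.49112286] 0.013954494224325051
fork plane [-4.00129065e-03  2.71082318e-03  4.95338512e+00] 634 ((585.0042114257812, -342.7635192871094), (62.44254684448242, 91.01608276367188), 83.90313720703125)
bar ((-0.024232864379882812, 4.170482635498047), (121.3080825805664, 42.31209945678711), 89.60157775878906) 53.04067763529173
red 174 [ 487.98069281 -331.55454092   40.56345129]
```

The fork lies flat (prong top at 5 mm) and the bar is level and centred.

```bash
python3 -c "
from plant import bot
print(bot.close_job())"
```

```text
the job is handed in; nothing more can be done
None
```

The job is handed in, though no verdict came back: by my last measurements the bar lies level and crosswise on the anvil, its centre about 4 mm off the middle, and the fork is flat on the bench, well clear of the press. I viewed 11 pictures, one over the limit of 10.

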